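# Reset a toggle clamp's spindle to the stock and lock its jam nut

## Robot

A 6-joint arm with a two-finger parallel gripper is mounted at the origin on a cart in front of the work surface, level with it; the furniture and walls round the work are solid. World frame = base frame: x ahead of the robot, y to its left, z up, the work surface at z = 0. Lengths are in m, angles in rad, forces in N, time in s.
With the tool pointing down it reaches from about 0.35 to 0.85 m from the base axis. Payload 8.1 kg.
Tool frame: the origin (TCP) lies at the centre of the arm's flange, where the gripper is bolted on; the fingertips stand 186 mm ahead of it and the grasp point (between the pads) lies 167 mm ahead of it (robot.grasp_offset is the distance from the TCP to the grasp point, in m); z points along the fingers, y is the line along which they close (so a half turn about z gives the same grasp; the last joint's range is limited). The gripper opens to 93 mm and grips with 3 to 60 N. Pads are 15 mm wide; open, the fingers measure 128 mm over their backs; the gripper's body (75 mm by 188 mm) begins 65 mm behind the grasp point.
Start: joints at [1.129, 0.13, 1.488, -0, 1.523, -0.085], TCP at [0.21, 0.562, 0.405] pointing down, gripper open.
Joint ranges: [-2.96, 2.96], [-0.89, 2.26], [0.02, 2.5], [-1.34, 4.48], [0, 2.73], [-2.66, 2.66]. Speed limits (rad/s): [2.39, 2.39, 2.79, 3.14, 3.14, 3.14].

## Interface

Orientations are given as a rotation vector (axis times angle).
In Python, from plant import robot gives the robot as it stands.
- The arm moves only by the tool drive_tool, never from a script. Its argument "moves" is one flat list of numbers, 7 for each row, row after row: the finger opening in mm, from 0 to 93, then the shift along the tool's x, y, z in mm, then the turn, a rotation vector about the tool's x, y, z in degrees. A call has 1 to 8 rows; each row shifts and turns the commanded pose from where the row before left it, along the tool's axes as they then stand; what a row does not reach is not made up. A row lasts 1/10 s, in which the tool goes at most 50 mm and 8.59 degrees, less where a joint would pass 70% of its speed; a pose out of reach is approached as far as the arm can. A call is refused whole if a number of a shift passes 50 or a number of a turn 8.59, either way. A call with a gripper value outside its range is refused whole. The fingers move at their own pace and stop on an object; "grip_force" is the grip in N (left out, the last holds). Time passes only in rows, so rows that do not move let the fingers close. It gives the time, the measured TCP pose, the force, the opening and the grip force at its end, in the units of the state.
- robot.read_state(): the state, without advancing time (a new reading comes with each control period).
- robot.read_camera(name): name is "side" or "top"; returns a dict with "color" (480x640x3 uint8, red, green, blue), "depth" (480x640 float32, m along the optical axis (not along the pixel's ray), 0 where there is no reading), "mtx" (3x3 intrinsics, pixels), "R" (3x3) and "t" (3): a world point X has camera coordinates R X + t. Camera axes: x right, y down, z forward; pixel columns grow to the right and rows downward; lengths in m; the calibration is good to about 2 mm. A picture is of the moment at which its call begins.
- robot.close_job(): hands the job in; it is judged then, once.
The state is a dict: "t": time; "q": joint angles; "dq": joint speeds; "joint_torque": joint torques, N m; "tool_pos": TCP position; "orientation": TCP orientation; "force": force on the tool from outside, world axes, zero at the start; "wrist_torque": the same for the moment, N m; "opening": finger opening in m; "gripper_force": force on a finger pad.
Only numpy, scipy, OpenCV 4.12 (cv2) and the standard library are available. Lean on these libraries where they do the work, as an engineer would, in place of code of your own. Each camera call takes 0.05 s, during which the arm holds its last target. There are 200 camera calls.

## Task

The toggle clamp on the plywood drilling jig is closed, but its pad still hangs above the fir offcut. Push the orange lever round anticlockwise to slacken the jam nut, wind the black handwheel clockwise until the rubber pad nips the offcut lightly - a firm touch, not forced - and, leaving the wheel there, push the lever back until the jam nut is fully tight again. The offcut stays where it lies.

Things in the scene. Friction and masses are not known exactly. Their poses are not given: they have to be found in the camera images.
- clamp_jig: the jig, fixed to the bench: plywood board 270 x 180 x 18 mm, wooden fence, zinc toggle clamp with red handle (closed; arm and red handle do not move). Origin: on the clamp spindle's vertical axis, at bench height. x runs from the spindle along the arm to the red handle, y left, z up. Board x -60 to 210 mm; arm and red handle on the +x side, within 25 mm of the x axis, to 137 mm high
- jam_nut (a joint): jam nut on top of the arm, turned about the spindle axis by its orange lever. 0 = fully tight (hard stop); grows anticlockwise seen from above, to 1.25 rad (stop, fully slack). At 0 the lever points 1.05 rad anticlockwise of the jig's +x axis. It drags with 2 to 7 N at its end and stays where left. Tight, it jams the spindle (15 N at the spinner hardly moves it); beyond 0.5 rad the spindle is free
- lever_end (a point): middle of the lever's thick orange end, 84 mm from the spindle axis, 154 mm above the bench. The thick part, 15 to 17 mm across, runs from 66 to 95 mm from the axis and its centre line rises outward from 141 to 155 mm above the bench; free space beside and below it, down to the board
- spindle (a joint): turn of spindle and handwheel, rad; clockwise from above is positive and drives the pad down 12 mm a turn (1.91 mm per rad). With the nut slack it needs about 3 N at the spinner; stays where left. The rubber pad gives 50 N per mm: 0.3 to 0.8 rad past first touch is a good nip, 1.3 rad (some 120 N) is forced
- spinner_mid (a point): middle of the upright black spinner handle on the handwheel (17 mm thick, 34 mm tall, turns freely about itself), 32 mm from the spindle axis; at spindle = 0 it lies along the jig's +x axis. The wheel is 84 mm across; hub top 14 mm and spinner foot 17 mm below this point. It sinks with the spindle, 110 mm above the pad's face while the pad hangs free
- pad: black rubber pad, 26 mm across, at the spindle's foot; moves straight up and down with the spindle, does not rotate. Origin: centre of its lower face, on the spindle axis; it starts 65 to 76 mm above the bench
- offcut: loose fir block 66 x 115 x 38 mm lying on the board under the pad. Origin: centre of its underside, 18 mm above the bench; z up, its top is 38 mm above the origin
There are look-alikes about, which are no part of the job. Leave any pink or red look-alike of the offcut alone.

How it is judged:
On the way, in this order (a step that is already met when the one before it is completed fails the run):
1. the jam nut is slackened: turned back by more than 0.5 rad (value of joint jam_nut above 0.5 rad), for 0.2 s.
2. with the nut slack, the pad is wound down on to the offcut (over 3 N) (value of joint jam_nut above 0.4 rad and contact force between pad and offcut above 3 N), for 0.2 s.
At the end, for the whole second after the job is handed in: the jam nut is tight (within 0.08 rad of its stop), the pad presses on the offcut with more than 3 N, and the offcut lies flat within 10 mm of where it was (value of joint jam_nut below 0.08 rad and contact force between pad and offcut above 3 N and distance of offcut from where it was at the start of the episode below 0.01 m and angle between offcut's own z axis and vertical below 0.05 rad); the robot touches nothing.
It fails at once if the wheel is forced: the pad presses on the offcut with more than 150 N (contact force between pad and offcut above 150 N).
It fails at once if the offcut is shifted by more than 15 mm (distance of offcut from where it was at the start of the episode above 0.015 m).
It also fails if it takes over 67 s, if anything falls off the work surface, if the arm or the gripper's body presses on something with over 40 N, if the wrist force passes 120 N, or if a joint passes its speed limit or range.

## Working session

There is one attempt and no reset: what is moved stays moved. The work goes in short steps, Python scripts to look and compute and a tool call to move; the robot and the scene stay as the last step left them, time stands still between calls to the robot, and variables do not carry over. Pictures are saved under pics/ and viewed, at most 10 in all, crops included, and the job is handed in when it is done.

Besides the shell and the picture viewer there is one more tool, called after ">>>" as a command line: name --argument value ..., lists and objects as JSON in quotes. drive_tool: Moves the arm, as the interface text tells. Its arguments: {"type":"object","properties":{"moves":{"type":"array","items":{"type":"number"}},"grip_force":{"type":"number"}},"required":["moves"]}

```bash
mkdir -p pics; cat > h.py <<'E'
import numpy as np, cv2
from plant import robot
def cam(n):
    return robot.read_camera(n)
def save(c,name,box=None,s=1):
    im=c["color"][:,:,::-1]
    if box: im=im[box[1]:box[3],box[0]:box[2]]
    cv2.imwrite("pics/"+name,cv2.resize(im,None,fx=s,fy=s))
def ray(c,u,v):
    d=np.linalg.inv(c["mtx"])@[u,v,1]; R=c["R"]
    return -R.T@c["t"], R.T@d
def onz(c,u,v,z):
    o,d=ray(c,u,v); return o+d*(z-o[2])/d[2]
def pt(c,u,v):
    o,d=ray(c,u,v); return o+d*c["depth"][int(v),int(u)]
def proj(c,X):
    p=c["mtx"]@(c["R"]@np.array(X)+c["t"]); return p[:2]/p[2]
E
python3 - <<'E'
from h import *
for n in("top","side"):
    c=cam(n); save(c,n+"0.png"); np.savez(n+"0.npz",**c); print(n,-c["R"].T@c["t"],c["R"][2])
print(robot.read_state())
E
```

```text
top [0.42951239 0.03910318 0.97482713] [ 0.06810008 -0.01953423 -0.99748724]
side [ 0.0978749  -0.62142465  0.61490562] [ 0.43308249  0.72802965 -0.53142487]
{'t': 0.1, 'q': array([ 1.12856888e+00,  1.31079843e-01,  1.48913392e+00, -3.62644771e-06,
        1.52298569e+00, -8.54341501e-02]), 'dq': array([-0.00026095, -0.00069021, -0.00126015,  0.00025653,  0.00233892,
       -0.00010243]), 'joint_torque': array([ 1.23859831e-03, -5.61331594e+01, -4.93104315e+01,  7.70104746e-02,
        2.90012575e-02, -5.00295869e-06]), 'tool_pos': array([0.20947852, 0.56203776, 0.40381558]), 'orientation': array([-5.57407395e-01, -3.09132412e+00,  2.43779100e-03]), 'force': array([ 1.2400642 ,  0.46230768, -0.64019307]), 'wrist_torque': array([ 0.00066975, -0.01133609, -0.05302884]), 'gripper_force': 0.0, 'opening': 0.09311508968022748}
```

View pics/top0.png

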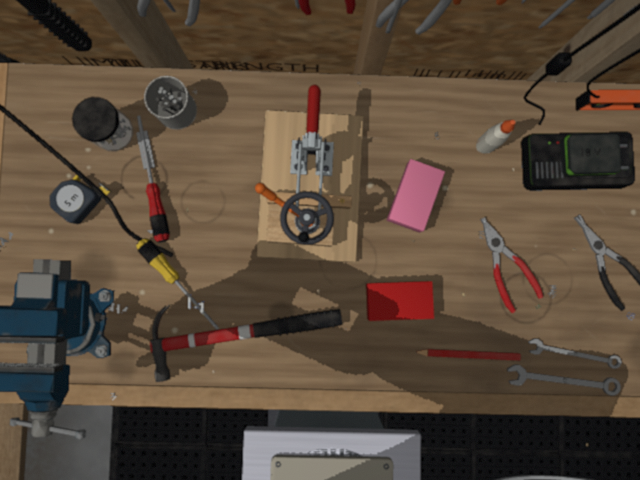

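View pics/side0.png

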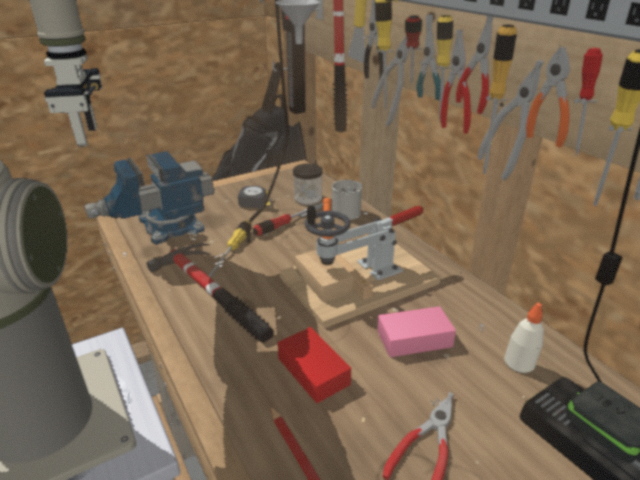

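The top view shows the jig with its handwheel at (307,217), the black spinner at (303,237), the orange lever's end at (262,188) and the red handle at (314,100). The side view shows the wheel at (328,222) and the lever end at (327,205).

Things that could be mistaken for the lever: the glue cap (508,126), the orange tool (610,98) and the yellow screwdriver (157,260). The lever is the one on the clamp, at (262,188). The pink (416,195) and red (400,300) blocks are look-alikes of the offcut and will be left alone.

```bash
python3 - <<'E'
from h import *
c=dict(np.load("top0.npz")); s=dict(np.load("side0.npz"))
im=c["color"]; save(c,"crop.png",(240,70,380,270),3)
save(s,"crops.png",(280,180,450,320),4)
hsv=cv2.cvtColor(im,cv2.COLOR_RGB2HSV)
m=cv2.inRange(hsv,(5,150,120),(16,255,255)); m[:, :245]=0;m[:,300:]=0;m[:170]=0;m[215:]=0
ys,xs=np.nonzero(m); print("orange",len(xs),xs.min(),xs.max(),ys.min(),ys.max())
for u,v in((262,188),(259,186),(266,191)): print("lever",pt(c,u,v),onz(c,u,v,.154))
for u,v in((303,237),(304,236),(307,217),(285,217),(330,217)): print("pt",u,v,pt(c,u,v))
b=im.astype(int).sum(2); bm=((b<150)*255).astype(np.uint8); bm[:180]=0;bm[255:]=0;bm[:,:275]=0;bm[:,340:]=0
n,l,st,ce=cv2.connectedComponentsWithStats(bm)
for i in range(1,n):
    if st[i,4]>30: print(st[i],ce[i])
g=cv2.cvtColor(im,cv2.COLOR_RGB2GRAY)
# red handle ends
m=cv2.inRange(hsv,(0,150,80),(4,255,255)); m[:80]=0;m[140:]=0;m[:,:290]=0;m[:,330:]=0
ys,xs=np.nonzero(m); 
P=np.array([pt(c,u,v) for u,v in zip(xs,ys)]);print("red",len(P),P[:,2].min(),P[:,2].max(),np.polyfit(P[:,0],P[:,1],1),P.mean(0))
E
```

```text
orange 212 255 291 183 212
lever [0.56211936 0.12365561 0.16334884] [0.56364709 0.12462972 0.154     ]
lever [0.56492654 0.12826519 0.16432414] [0.56665144 0.12940093 0.154     ]
lever [0.55866596 0.11797569 0.15686914] [0.55911899 0.11825235 0.154     ]
pt 303 237 [0.48533418 0.05740051 0.20313528]
pt 304 236 [0.48710668 0.05606557 0.19950097]
pt 307 217 [0.5188015  0.05303567 0.16702952]
pt 285 217 [0.51857823 0.08705148 0.16026001]
pt 330 217 [0.52031009 0.01770848 0.16256108]
[284 192  51  52 406] [308.96551724 223.94334975]
[302 210  17  15  74] [313.51351351 215.2972973 ]
red 444 0.12438740385184333 0.974827132251118 [0.00405224 0.04725454] [0.69818579 0.05008376 0.13655448]
```

View pics/crop.png

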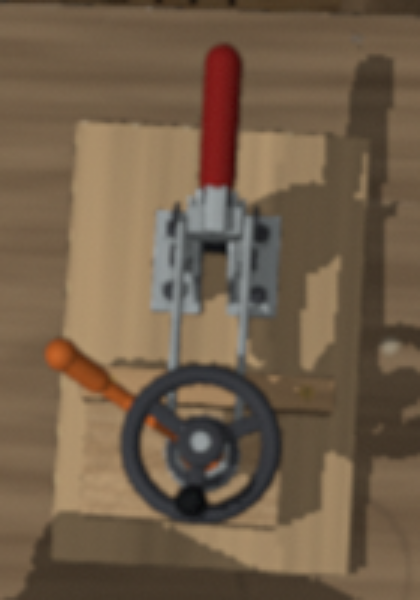

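View pics/crops.png

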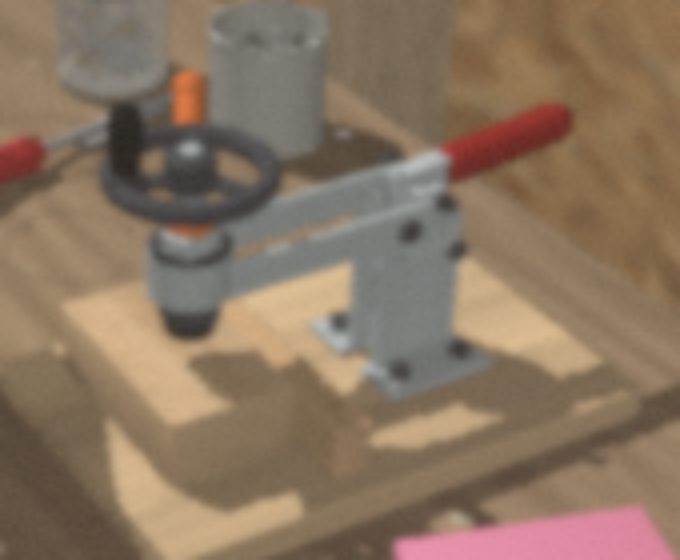

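The crops confirm it: the orange lever sits on the clamp under the handwheel, its end at top px (260,187). The hub is at (306.7,217) and the black spinner's top at (303.3,235.7). The pad hangs above the plain fir block.

Next I'll refine the points and check where the hanging cable runs.

```bash
python3 - <<'E'
from h import *
from scipy.spatial.transform import Rotation as Ro
c=dict(np.load("top0.npz")); s=dict(np.load("side0.npz"))
print(Ro.from_rotvec(robot.read_state()["orientation"]).as_matrix().round(3))
# two-view triangulation
def tri(a,b):
    (o1,d1),(o2,d2)=ray(c,*a),ray(s,*b)
    k=np.linalg.lstsq(np.c_[d1,-d2],o2-o1,rcond=None)[0]
    p,q=o1+d1*k[0],o2+d2*k[1]; return (p+q)/2,np.linalg.norm(p-q)
print("hubtop",tri((306.7,216.8),(280+190/4,180+148/4)), pt(s,327,217))
print("spintop",tri((303.3,235.7),(280+126/4,180+108/4)))
print("levertip",tri((259.5,187),(280+188/4,180+76/4)))
print("handle tip",onz(c,314.5,88,.137),"handle base",pt(c,312.5,128))
for e in((78,122),(365,137),(350,573)): print("board",onz(c,240+e[0]/3,70+e[1]/3,.018))
print("pad bottom", pt(s,280+188/4,180+325/4))
for u,v in((3,108),(40,140),(75,170),(100,190),(120,220)):
    d=c["depth"][v-4:v+5,max(u-4,0):u+5]; d=d[d>0]; o,r=ray(c,u,v); print("cable",u,v,(o+r*d.min()).round(3))
for u,v in((50,270),(55,400),(90,110),(165,85)): print("obst",pt(c,u,v).round(3))
for R in(.162,.167): pass
E
```

```text
[[-0.937  0.349 -0.001]
 [ 0.349  0.937 -0.001]
 [ 0.    -0.002 -1.   ]]
hubtop (array([0.51892921, 0.05338547, 0.16968912]), np.float64(0.00029135416029056925)) [0.51791224 0.05317562 0.17010018]
spintop (array([0.48796894, 0.05702805, 0.19688946]), np.float64(0.0005765076987092331))
levertip (array([0.56397854, 0.12775281, 0.16118272]), np.float64(0.00014094562549257805))
handle tip [0.73179348 0.04745801 0.137     ] handle base [0.66743145 0.04890536 0.13204415]
board [0.72920198 0.13640446 0.018     ]
board [ 0.7256318  -0.03957602  0.018     ]
board [ 0.45796527 -0.03633605  0.018     ]
pad bottom [0.51347407 0.04496212 0.08052471]
cable 3 108 [0.699 0.574 0.082]
cable 40 140 [0.651 0.519 0.063]
cable 75 170 [0.604 0.466 0.043]
cable 100 190 [0.572 0.425 0.031]
cable 120 220 [0.52  0.392 0.018]
obst [0.427 0.469 0.103]
obst [0.221 0.448 0.104]
obst [0.699 0.426 0.087]
obst [0.763 0.316 0.039]
```

>>> drive_tool --moves '[44, 0, 0, 0, 0, 0, 8.5, 44, 0, 0, 0, 0, 0, 8.5, 44, 0, 0, 0, 0, 0, 8.5, 44, 0, 0, 0, 0, 0, 8.5, 44, 0, 0, 0, 0, 0, 8.5, 44, 0, 0, 0, 0, 0, 8.5, 44, 0, 0, 0, 0, 0, 8.5, 44, 0, 0, 0, 0, 0, 8.5]'

```text
t: 0.9
tool_pos: [0.2095, 0.5621, 0.4041]
orientation: [2.198, 2.244, -0.002]
force: [-0.5, 0.2, 0.3]
opening: 0.044
gripper_force: 0.0
```

>>> drive_tool --moves '[44, 0, 0, 0, 0, 0, 1.6, 44, -36, 29, 0, 0, 0, 0, 44, -36, 29, 0, 0, 0, 0, 44, -36, 29, 0, 0, 0, 0, 44, -36, 29, 0, 0, 0, 0, 44, -36, 29, 0, 0, 0, 0, 44, -36, 29, 0, 0, 0, 0, 44, -36, 29, 0, 0, 0, 0]'

```text
t: 1.7
tool_pos: [0.4131, 0.3084, 0.4047]
orientation: [-2.218, -2.225, -0.0]
force: [0.9, 0.1, -0.3]
opening: 0.0439
gripper_force: 0.0
```

>>> drive_tool --moves '[44, -36, 29, 0, 0, 0, 0, 44, -36, 29, 0, 0, 0, 0, 44, -36, 29, 0, 0, 0, 0, 44, -36, 29, 0, 0, 0, 0, 44, -36, 29, 0, 0, 0, 0, 44, -4, 4, 0, 0, 0, 0, 44, 0, 0, 0, 0, 0, 0, 44, 0, 0, 0, 0, 0, 0]'

```text
t: 2.5
tool_pos: [0.5607, 0.1266, 0.4044]
orientation: [-2.22, -2.222, 0.001]
force: [-0.6, 0.3, -1.1]
opening: 0.0438
gripper_force: 0.0
```

>>> drive_tool --moves '[44, 0, 1, 20, 0, 0, 0, 44, 0, 0, 20, 0, 0, 0, 44, 0, 0, 20, 0, 0, 0, 44, 0, 0, 20, 0, 0, 0, 44, 0, 0, 0, 0, 0, 0]'

```text
t: 3.0
tool_pos: [0.5601, 0.1275, 0.3215]
orientation: [-2.216, -2.221, 0.007]
force: [-0.8, 0.4, -0.8]
opening: 0.0438
gripper_force: 0.0
```

```bash
python3 - <<'E'
from h import *
c=cam("side"); save(c,"a.png",(280,150,450,290),4)
E
```

```text
(no output)
```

View pics/a.png

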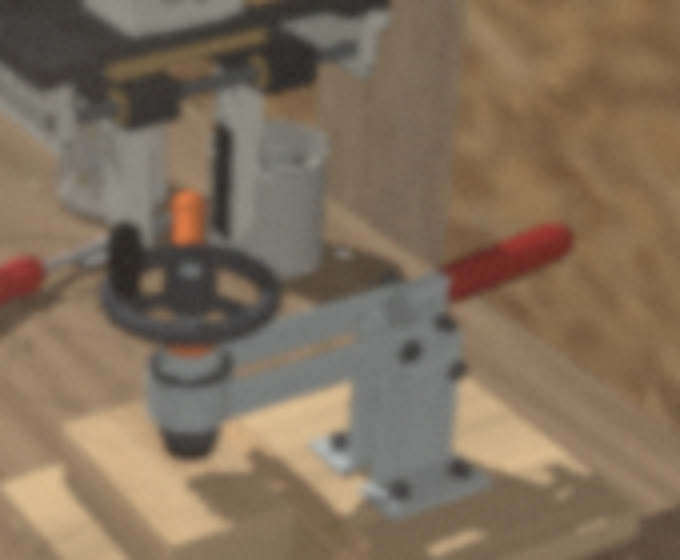

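The side crop shows the two fingers straddling the orange lever end at about crop (188,215), clear of the wheel. Next I'll push the lever anticlockwise.

>>> drive_tool --moves '[44, 3, -10, 0, 0, 0, 0, 44, 2, -10, 0, 0, 0, 0, 44, 2, -10, 0, 0, 0, 0, 44, 2, -10, 0, 0, 0, 0, 44, 0, -10, 0, 0, 0, 0, 44, 0, -10, 0, 0, 0, 0, 44, 0, -10, 0, 0, 0, 0, 44, -1, -9, 0, 0, 0, 0]'

```text
t: 3.85
tool_pos: [0.4832, 0.1349, 0.3273]
orientation: [2.219, 2.22, 0.009]
force: [4.3, 2.2, 0.8]
opening: 0.0438
gripper_force: 2.6
```

>>> drive_tool --moves '[44, 0, 0, 0, 0, 0, 0, 44, 0, 0, 0, 0, 0, 0]'

```text
t: 4.05
tool_pos: [0.4832, 0.1344, 0.3262]
orientation: [2.221, 2.22, 0.003]
force: [1.1, 2.0, 1.0]
opening: 0.0441
gripper_force: 0.7
```

```bash
python3 - <<'E'
from h import *
c=cam("side"); save(c,"b.png",(250,130,420,270),4)
E
```

```text
(no output)
```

View pics/b.png

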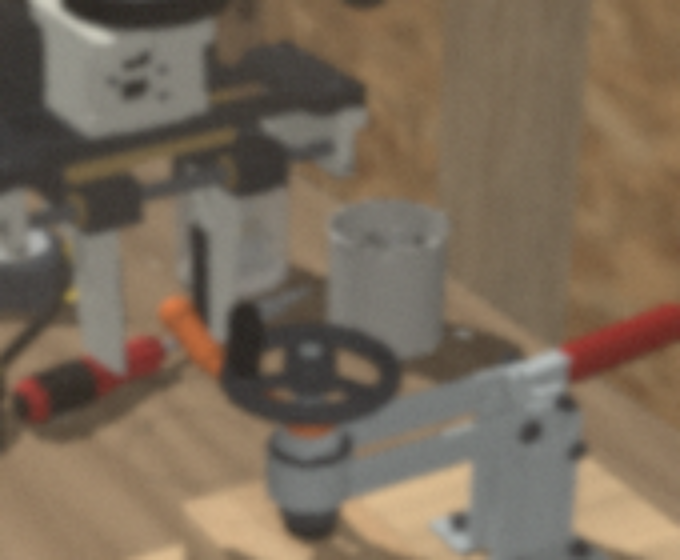

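The crop shows the lever swung to the left, its end at crop (175,310), about 0.85 rad round. Next I'll lift off and go to the spinner.

>>> drive_tool --moves '[44, 0, 8, 0, 0, 0, 0, 44, 0, 0, -40, 0, 0, 0, 32, 0, 0, -35, 0, 0, 0, 32, -40, -2, 0, 0, 0, 0, 32, -37, -2, 0, 0, 0, 0, 32, 0, 0, 0, 0, 0, 0, 32, 0, 0, 0, 0, 0, 0, 32, 0, 0, 0, 0, 0, 0]'

```text
t: 4.9
tool_pos: [0.4874, 0.0575, 0.3993]
orientation: [-2.222, -2.22, 0.001]
force: [0.1, -0.8, -0.0]
opening: 0.0323
gripper_force: 0.0
```

```bash
python3 - <<'E'
from h import *
c=cam("side"); save(c,"c.png",(250,130,420,270),4); np.savez("side1.npz",**c)
print(robot.read_state()["tool_pos"])
hsv=cv2.cvtColor(c["color"],cv2.COLOR_RGB2HSV)
E
```

```text
[0.4873346  0.05773462 0.39934329]
```

View pics/c.png

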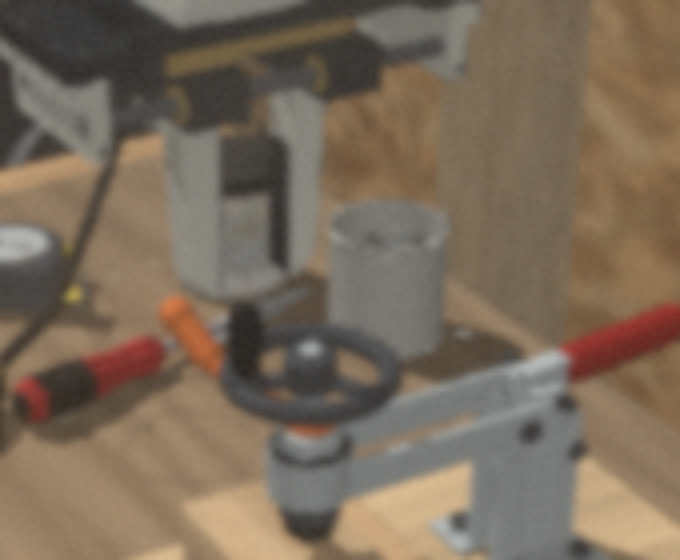

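The gripper hangs centred over the black spinner, at crop (245,340). Next I'll go down and grip it.

>>> drive_tool --moves '[32, 0, 0, 20, 0, 0, 0, 32, 0, 0, 19, 0, 0, 0, 32, 0, 0, 0, 0, 0, 0, 12, 0, 0, 0, 0, 0, 0, 12, 0, 0, 0, 0, 0, 0, 12, 0, 0, 0, 0, 0, 0, 12, 0, 0, 0, 0, 0, 0]' --grip_force 12

```text
t: 5.65
tool_pos: [0.4872, 0.0572, 0.3619]
orientation: [2.222, 2.221, 0.001]
force: [-5.7, 1.8, 5.7]
opening: 0.0161
gripper_force: 12.0
```

```bash
cat > g.py <<'E'
import numpy as np,sys
th0=np.radians(float(sys.argv[1])); st=float(sys.argv[2]); n=int(sys.argv[3])
k=np.arange(n+1); th=th0-np.radians(st)*k
P=np.c_[32*np.sin(th),32*np.cos(th),1.91*np.radians(st)*k]
D=np.diff(P.round(1),axis=0)
for i in range(0,n,8): print(th[i]*57.2958, D[i:i+8].round(1).tolist())
E
python3 g.py 173.4 20 24
```

```text
173.40006200162657 [[10.6, 3.2, 0.7], [9.0, 6.6, 0.6], [6.1, 9.3, 0.7], [2.5, 10.8, 0.7], [-1.2, 11.0, 0.6], [-5.0, 10.0, 0.7], [-8.1, 7.6, 0.7], [-10.2, 4.4, 0.6]]
13.400004791359844 [[-11.1, 0.7, 0.7], [-10.6, -3.2, 0.7], [-9.0, -6.6, 0.6], [-6.1, -9.3, 0.7], [-2.5, -10.8, 0.7], [1.2, -11.0, 0.6], [5.0, -10.0, 0.7], [8.1, -7.6, 0.7]]
-146.60005241890687 [[10.2, -4.4, 0.6], [11.1, -0.7, 0.7], [10.6, 3.2, 0.7], [9.0, 6.6, 0.6], [6.1, 9.3, 0.7], [2.5, 10.8, 0.7], [-1.2, 11.0, 0.6], [-5.0, 10.0, 0.7]]
```

Start with a small batch to check the forces.

>>> drive_tool --moves '[12, 10.6, 3.2, 0.7, 0, 0, 0, 12, 9.0, 6.6, 0.6, 0, 0, 0, 12, 6.1, 9.3, 0.7, 0, 0, 0, 12, 0, 0, 0, 0, 0, 0]'

```text
t: 6.05
tool_pos: [0.5072, 0.0835, 0.3598]
orientation: [2.221, 2.221, 0.004]
force: [1.1, 5.0, 3.3]
opening: 0.0159
gripper_force: 12.0
```

>>> drive_tool --moves '[12, 2.5, 10.8, 0.7, 0, 0, 0, 12, -1.2, 11.0, 0.6, 0, 0, 0, 12, -5.0, 10.0, 0.7, 0, 0, 0, 12, -8.1, 7.6, 0.7, 0, 0, 0, 12, -10.2, 4.4, 0.6, 0, 0, 0]'

```text
t: 6.55
tool_pos: [0.5505, 0.0603, 0.3564]
orientation: [2.222, 2.221, 0.001]
force: [-7.0, 2.2, 7.2]
opening: 0.0159
gripper_force: 12.0
```

>>> drive_tool --moves '[12, -11.1, 0.7, 0.7, 0, 0, 0, 12, -10.6, -3.2, 0.7, 0, 0, 0, 12, -9.0, -6.6, 0.6, 0, 0, 0, 12, -6.1, -9.3, 0.7, 0, 0, 0, 12, -2.5, -10.8, 0.7, 0, 0, 0, 12, 1.2, -11.0, 0.6, 0, 0, 0, 12, 5.0, -10.0, 0.7, 0, 0, 0, 12, 8.1, -7.6, 0.7, 0, 0, 0]'

```text
t: 7.35
tool_pos: [0.4922, 0.0352, 0.3512]
orientation: [2.221, 2.217, 0.002]
force: [2.9, -1.2, 5.7]
opening: 0.0162
gripper_force: 12.0
```

```bash
python3 - <<'E'
from h import *
c=cam("side"); np.savez("side2.npz",**c)
a=np.load("side1.npz")["color"][180:300,290:400,::-1]; b=c["color"][180:300,290:400,::-1]
cv2.imwrite("pics/d.png",cv2.resize(np.hstack([a,b]),None,fx=3.6,fy=3.6,interpolation=cv2.INTER_CUBIC))
print(robot.read_state()["tool_pos"],robot.read_state()["force"])
for X in ((.519,.0534,.071),(.519,.0534,.056),(.506,.0534,.056)): print(proj(c,X)-[290,180])
E
```

```text
[0.49152307 0.03640441 0.35112773] [ 1.73743938 -0.6887744   7.5189787 ]
[37.10931709 82.41158978]
[37.0609787  88.88502059]
[31.24954598 90.91819221]
```

View pics/d.png

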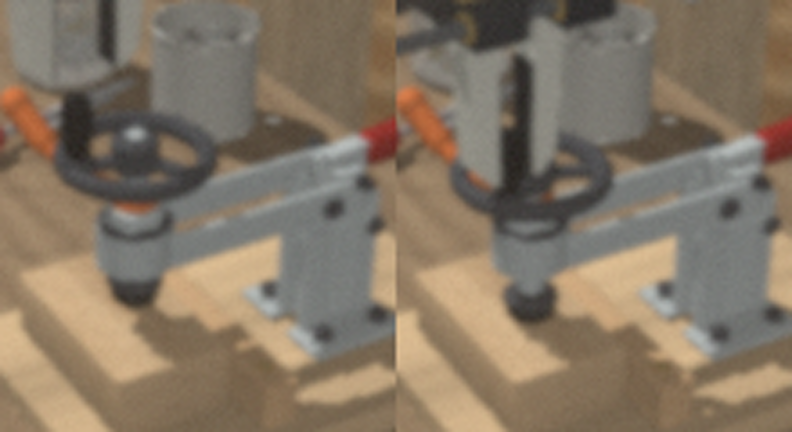

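The left half (before) and right half (now) show the pad lowered from crop row 306 to row 322, about 10.5 mm. Roughly 6 mm of gap remains, so about 3.3 rad to first touch.

>>> drive_tool --moves '[12, 10.2, -4.4, 0.6, 0, 0, 0, 12, 11.1, -0.7, 0.7, 0, 0, 0, 12, 10.6, 3.2, 0.7, 0, 0, 0, 12, 9.0, 6.6, 0.6, 0, 0, 0, 12, 6.1, 9.3, 0.7, 0, 0, 0, 12, 0, 0, 0, 0, 0, 0]'

```text
t: 8.0
tool_pos: [0.5069, 0.0836, 0.3478]
orientation: [2.221, 2.221, 0.003]
force: [2.3, 3.3, 6.9]
opening: 0.0158
gripper_force: 12.0
```

```bash
python3 g.py 113.4 10 24; cat > w.py <<'E'
from h import *
s=robot.read_state(); c=cam("side"); s2=robot.read_state()
p=s2["tool_pos"]-[.519,.0534,0]; t=np.arctan2(p[1],p[0]); cw=np.array([np.sin(t),-np.cos(t)]); r=np.array([np.cos(t),np.sin(t)])
print("t",s2["t"],"az",np.degrees(t),"r",np.hypot(p[0],p[1]),"Fcw",[round(float(x["force"][:2]@cw),1) for x in(s,s2)],"Fr",s2["force"][:2]@r,"z",p[2],"Fz",s2["force"][2])
# pad lower edge: darkness profile down the axis column, subpixel
g=cv2.cvtColor(c["color"],cv2.COLOR_RGB2GRAY).astype(float)
pr=g[255:285,324:331].mean(1); 
i=np.argmin(pr[:22]); m=(pr[i]+np.median(pr[-5:]))/2
j=i+np.argmax(pr[i:]>m); print("edge",255+j-(pr[j]-m)/(pr[j]-pr[j-1]))
E
python3 w.py
```

```text
113.40004054777656 [[1.7, 5.3, 0.3], [0.8, 5.5, 0.4], [-0.1, 5.6, 0.3], [-1.1, 5.4, 0.3], [-2.1, 5.2, 0.4], [-2.9, 4.8, 0.3], [-3.7, 4.2, 0.3], [-4.4, 3.4, 0.4]]
33.40001194264319 [[-4.9, 2.7, 0.3], [-5.3, 1.7, 0.3], [-5.5, 0.8, 0.4], [-5.6, -0.1, 0.3], [-5.4, -1.1, 0.3], [-5.2, -2.1, 0.4], [-4.8, -2.9, 0.3], [-4.2, -3.7, 0.3]]
-46.60001666249018 [[-3.4, -4.4, 0.4], [-2.7, -4.9, 0.3], [-1.7, -5.3, 0.3], [-0.8, -5.5, 0.4], [0.1, -5.6, 0.3], [1.1, -5.4, 0.3], [2.1, -5.2, 0.4], [2.9, -4.8, 0.3]]
t 8.05 az 112.05873930089231 r 0.032429033971499314 Fcw [3.4, 3.6] Fr 2.504963462735063 z 0.34781152324395304 Fz 5.850537314662186
edge 272.10855263157896
```

>>> drive_tool --moves '[12, 1.7, 5.3, 0.3, 0, 0, 0, 12, 0.8, 5.5, 0.4, 0, 0, 0, 12, -0.1, 5.6, 0.3, 0, 0, 0, 12, 0, 0, 0, 0, 0, 0, 12, 0, 0, 0, 0, 0, 0]'

```text
t: 8.55
tool_pos: [0.523, 0.0854, 0.3468]
orientation: [2.221, 2.22, 0.003]
force: [1.4, 2.3, 5.7]
opening: 0.016
gripper_force: 12.0
```

```bash
python3 w.py
```

```text
t 8.6 az 82.82006733418721 r 0.03224270951055264 Fcw [1.1, 2.2] Fr 1.0587802225930143 z 0.3468024273101057 Fz 5.264948649930928
edge 272.18263473053895
```

>>> drive_tool --moves '[12, -1.1, 5.4, 0.3, 0, 0, 0, 12, -2.1, 5.2, 0.4, 0, 0, 0, 12, 0, 0, 0, 0, 0, 0, 12, 0, 0, 0, 0, 0, 0]'

```text
t: 9.0
tool_pos: [0.5336, 0.0819, 0.3461]
orientation: [2.221, 2.219, 0.002]
force: [2.6, -0.1, 5.3]
opening: 0.0161
gripper_force: 12.0
```

```bash
python3 w.py
```

```text
t 9.05 az 62.87306926731631 r 0.0320946124734672 Fcw [2.4, 2.0] Fr 2.4531866613268196 z 0.3461172591798901 Fz 5.500167132985984
edge 272.4484536082474
```

>>> drive_tool --moves '[12, -2.9, 4.8, 0.3, 0, 0, 0, 12, -3.7, 4.2, 0.3, 0, 0, 0]'

```text
t: 9.25
tool_pos: [0.5422, 0.0757, 0.3455]
orientation: [2.222, 2.221, 0.001]
force: [-2.5, 1.7, 8.7]
opening: 0.016
gripper_force: 12.0
```

```bash
python3 w.py
```

```text
t 9.3 az 42.54185595136321 r 0.03204285411253759 Fcw [-2.9, -2.3] Fr -0.2867599161936336 z 0.34540455833147654 Fz 8.409104345173548
edge 272.4378238341969
```

>>> drive_tool --moves '[12, -4.4, 3.4, 0.4, 0, 0, 0, 12, -4.9, 2.7, 0.3, 0, 0, 0]'

```text
t: 9.5
tool_pos: [0.5482, 0.0665, 0.3448]
orientation: [-2.221, -2.221, -0.001]
force: [-2.5, 4.7, 9.9]
opening: 0.0158
gripper_force: 12.0
```

```bash
python3 w.py
```

```text
t 9.55 az 22.963625142498028 r 0.031993985564267184 Fcw [-5.3, -3.7] Fr -1.4033529251992285 z 0.34475228901208577 Fz 9.555452908758827
edge 272.48837209302326
```

```bash
python3 - <<'E'
from h import *
c=cam("side"); np.savez("side3.npz",**c)
f=lambda x:cv2.resize(x["color"][235:285,300:350,::-1],None,fx=8,fy=8,interpolation=cv2.INTER_NEAREST)
cv2.imwrite("pics/e.png",np.hstack([f(np.load("side2.npz")),f(c)]))
for n in(1,2,3):
    g=cv2.cvtColor(np.load(f"side{n}.npz")["color"],cv2.COLOR_RGB2GRAY); print(g[258:282,325:330].mean(1).astype(int))
E
```

```text
[ 87  69  65  61  54  54  64  90 117 136 142 140 136 137 147 164 172 176
 177 178 177 179 179 179]
[123 122 117  99  76  63  64  63  59  55  55  73  96 111 123 132 150 168
 176 179 179 178 180 182]
[126 128 128 128 126 115  98  76  68  67  66  61  54  71 101 131 156 172
 178 179 179 180 181 182]
```

View pics/e.png

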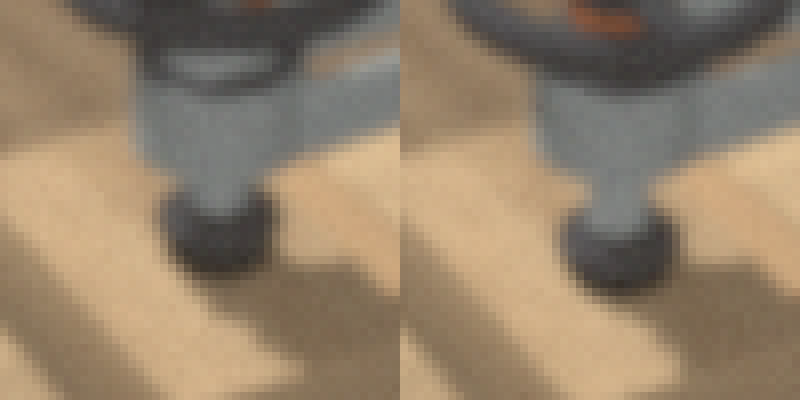

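The right half shows the pad on the block with its lower edge at crop row 293; that edge has stopped moving while the winding force rises. That puts touch at about 8.4 rad. I'll add one small step and check the force again.

>>> drive_tool --moves '[12, -5.3, 1.7, 0.3, 0, 0, 0]'

```text
t: 9.7
tool_pos: [0.5499, 0.0616, 0.3445]
orientation: [-2.221, -2.221, -0.002]
force: [-3.4, 5.4, 8.9]
opening: 0.0161
gripper_force: 12.0
```

```bash
python3 w.py; python3 - <<'E'
from h import *
c=cam("side"); g=cv2.cvtColor(c["color"],cv2.COLOR_RGB2GRAY); print(g[258:282,325:330].mean(1).astype(int))
a=np.linspace(0,6.28,60)
for z in(.056,.0721): print(z,max(proj(c,(.519+.013*np.cos(t),.0534+.013*np.sin(t),z))[1] for t in a))
E
```

```text
t 9.75 az 13.548306919794035 r 0.03190261656786812 Fcw [-6.1, -5.3] Fr -1.604645474663014 z 0.34445279724973604 Fz 9.233189719103374
edge 272.5165876777251
[127 127 128 130 127 120 101  78  68  66  66  59  55  71 101 132 156 172
 177 179 180 181 180 181]
0.056 272.8392656458538
0.0721 265.8419938519498
```

The lower edge stays frozen at row 272.5 and the tangential force rose steadily from 3 N free to about 6 N, at roughly the slope expected from the pad's stiffness. That is about 0.5 rad past touch, so I'll release and go back to the lever.

>>> drive_tool --moves '[32, 0, 0, 0, 0, 0, 0, 32, 0, 0, 0, 0, 0, 0, 32, 0, 0, 0, 0, 0, 0, 32, 0, 0, -30, 0, 0, 0, 44, 0, 0, -30, 0, 0, 0, 44, 36, -29, 0, 0, 0, 0, 44, 37, -30, 0, 0, 0, 0, 44, 0, 0, 0, 0, 0, 0]'

```text
t: 10.6
tool_pos: [0.4886, 0.1368, 0.4033]
orientation: [-2.217, -2.223, -0.0]
force: [0.9, 0.5, -0.4]
opening: 0.0438
gripper_force: 0.0
```

```bash
python3 - <<'E'
from h import *
print(robot.read_state()["tool_pos"])
c=cam("side"); hsv=cv2.cvtColor(c["color"],cv2.COLOR_RGB2HSV)
m=cv2.inRange(hsv,(5,150,100),(16,255,255)); m[:195]=0;m[250:]=0;m[:,:270]=0;m[:,330:]=0
ys,xs=np.nonzero(m); i=ys<ys.min()+3; print(xs[i].mean(),ys.min(),xs.min(), proj(c,(.4934,.1334,.154)))
E
```

```text
[0.4886199  0.136793   0.40333092]
293.5 205 291 [293.8515333  210.02438772]
```

>>> drive_tool --moves '[44, -2, 4, 0, 0, 0, 0, 44, 0, 0, 27, 0, 0, 0, 44, 0, 0, 27, 0, 0, 0, 44, 0, 0, 25, 0, 0, 0, 44, 0, 0, 0, 0, 0, 0]'

```text
t: 11.15
tool_pos: [0.4944, 0.1302, 0.32]
orientation: [-2.221, -2.216, 0.01]
force: [-0.9, 0.4, -0.3]
opening: 0.0442
gripper_force: 0.0
```

>>> drive_tool --moves '[44, 1, 10, 0, 0, 0, 0, 44, 1, 10, 0, 0, 0, 0, 44, 0, 10, 0, 0, 0, 0, 44, -1, 10, 0, 0, 0, 0, 44, -2, 10, 0, 0, 0, 0, 44, -3, 10, 0, 0, 0, 0, 44, -3, 8, 0, 0, 0, 0, 44, -1, 5, 0, 0, 0, 0]'

```text
t: 11.95
tool_pos: [0.5693, 0.1244, 0.3258]
orientation: [-2.221, -2.22, -0.003]
force: [-7.7, 3.7, 0.6]
opening: 0.0441
gripper_force: 3.8
```

>>> drive_tool --moves '[44, -1, 2, 0, 0, 0, 0, 44, 0, 0, 0, 0, 0, 0]'

```text
t: 12.15
tool_pos: [0.571, 0.1235, 0.3258]
orientation: [-2.221, -2.219, -0.002]
force: [-4.8, 6.7, 1.0]
opening: 0.0443
gripper_force: 3.9
```

>>> drive_tool --moves '[44, -1, 2, 0, 0, 0, 0, 44, 0, 0, 0, 0, 0, 0]'

```text
t: 12.35
tool_pos: [0.572, 0.1232, 0.3255]
orientation: [-2.218, -2.218, -0.0]
force: [-12.2, 9.2, 4.5]
opening: 0.0438
gripper_force: 7.7
```

>>> drive_tool --moves '[44, -1, 2, 0, 0, 0, 0, 44, 0, 0, 0, 0, 0, 0]'

```text
t: 12.55
tool_pos: [0.5731, 0.1228, 0.3253]
orientation: [-2.215, -2.216, 0.002]
force: [-19.3, 12.2, 7.7]
opening: 0.0445
gripper_force: 11.7
```

The force climbs steeply to about 23 N, so the lever is on its hard stop. I'll back off, lift clear and check.

>>> drive_tool --moves '[44, 2, -5, 0, 0, 0, 0, 44, 1, -5, 0, 0, 0, 0, 44, 0, 0, -40, 0, 0, 0, 44, 0, 0, -40, 0, 0, 0, 44, 45, 0, -20, 0, 0, 0, 44, 45, 0, 0, 0, 0, 0, 44, 45, -20, 0, 0, 0, 0, 44, 0, 0, 0, 0, 0, 0]'

```text
t: 13.35
tool_pos: [0.543, 0.2633, 0.4261]
orientation: [-2.216, -2.226, -0.005]
force: [0.2, -0.4, -0.8]
opening: 0.0438
gripper_force: 0.0
```

```bash
python3 - <<'E'
from h import *
c=cam("side"); t=cam("top"); s0=dict(np.load("side0.npz"))
a=s0["color"][180:310,280:390,::-1]; b=c["color"][180:310,280:390,::-1]
cv2.imwrite("pics/f.png",cv2.resize(np.hstack([a,b]),None,fx=3.5,fy=3.5))
for x in(s0,c):
    hsv=cv2.cvtColor(x["color"],cv2.COLOR_RGB2HSV); m=cv2.inRange(hsv,(5,150,100),(16,255,255)); m[:190]=0;m[215:]=0;m[:,:270]=0;m[:,340:]=0
    ys,xs=np.nonzero(m); print("lever",xs.mean(),ys.mean(),len(xs))
g=cv2.cvtColor(c["color"],cv2.COLOR_RGB2GRAY); print(g[258:282,325:330].mean(1).astype(int))
E
```

```text
lever 326.2151898734177 203.79746835443038 79
lever 326.6276595744681 206.5212765957447 94
[127 129 130 127 128 119  98  77  66  65  65  60  57  70 102 131 156 171
 178 179 181 180 181 182]
```

View pics/f.png

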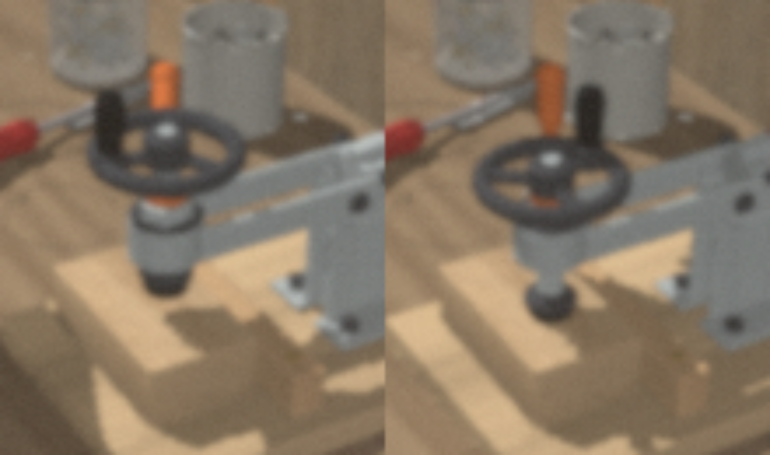

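The lever end is back at its starting pixel (165,65 before, 550,65 minus the 385 offset now). The pad is down on the block, and neither the block nor the wheel has moved since release. Handing in.

```bash
python3 -c "
from plant import robot
print(robot.close_job())"
```

```text
the job is handed in; nothing more can be done
None
```

I slackened the jam nut, wound the pad down to an estimated 0.5 rad past first touch (roughly 50 N, inferred from the winding force), and pushed the lever back to its hard stop. The final picture shows the offcut unmoved and the robot clear, and the job is handed in; the hand-in returned no verdict.

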